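Stack the ink tins on their stands

TASK

Put away the four lidded steel ink tins: stack the two wide tins on the wider round wooden stand and the two narrow tins on the narrower one, in each stack the tall tin below and the flat one on top, all upright (lid up) and well centred over the stand. Leave the open dish of ink, the tape roll and the jar where they are.

Things in the scene. Friction and masses are not known exactly. Their poses are not given: they have to be found in the camera images.
- tin_wide_tall: lidded steel ink tin, wide and tall: a closed upright cylinder 62 mm in diameter and 54 mm high, plain steel with a blank pale paper disc on its flat lid; under 0.45 kg. Origin at the centre of its underside, z up its axis (yaw means nothing)
- tin_wide_flat: lidded steel ink tin, wide and flat: a closed upright cylinder 62 mm in diameter and 26 mm high, plain steel with a blank pale paper disc on its flat lid; under 0.45 kg. Origin at the centre of its underside, z up its axis (yaw means nothing)
- tin_narrow_tall: lidded steel ink tin, narrow and tall: a closed upright cylinder 44 mm in diameter and 54 mm high, plain steel with a blank pale paper disc on its flat lid; under 0.45 kg. Origin at the centre of its underside, z up its axis (yaw means nothing)
- tin_narrow_flat: lidded steel ink tin, narrow and flat: a closed upright cylinder 44 mm in diameter and 26 mm high, plain steel with a blank pale paper disc on its flat lid; under 0.45 kg. Origin at the centre of its underside, z up its axis (yaw means nothing)
- stand_wide: the wider round wooden stand, a flat disc 84 mm in diameter and 12 mm thick with a flat cork top, fixed to the table. Origin at the centre of its underside, so its top is 12 mm above; z up
- stand_narrow: the narrower round wooden stand, a flat disc 60 mm in diameter and 12 mm thick with a flat cork top, fixed to the table. Origin at the centre of its underside, so its top is 12 mm above; z up
- ink_dish: open shallow metal dish of black ink without a lid, 74 mm in diameter, 22 mm high, loose; to be left alone. Origin at the centre of its underside
- tape_roll: roll of brown tape, a flat ring 66 mm outside, 48 mm inside, 24 mm high, loose; to be left alone. Origin at the centre of its underside
- jar: small amber glass jar with a black cap, 48 mm in diameter, 62 mm high, loose; to be left alone. Origin at the centre of its underside. The nine things listed stand on the open table (z = 0) in two rows, their centres at least 95 mm apart; all else lies outside them towards the table's edges

How it is judged:
At the end, for the whole second after the job is handed in: Each tall tin stands upright, lid up (within 0.1 rad), on the stand of its width, its axis within 12 mm of the stand's centre; each flat tin lies upright on the tall tin of its width, its axis within 12 mm of that tin's; all four are released and at rest (horizontal distance between tin_wide_tall and stand_wide below 0.012 m and z of tin_wide_tall in the frame of stand_wide between 0.008 and 0.016 m and horizontal distance between tin_wide_flat and tin_wide_tall below 0.012 m and z of tin_wide_flat in the frame of tin_wide_tall between 0.05 and 0.058 m and angle between each of tin_wide_tall, tin_wide_flat, tin_narrow_tall, tin_narrow_flat's own z axis and vertical below 0.1 rad and linear speed of each of tin_wide_tall, tin_wide_flat, tin_narrow_tall, tin_narrow_flat below 0.02 m/s and contact force between each of tin_wide_tall, tin_wide_flat, tin_narrow_tall, tin_narrow_flat and the fingers below 0.1 N and horizontal distance between tin_narrow_tall and stand_narrow below 0.012 m and z of tin_narrow_tall in the frame of stand_narrow between 0.008 and 0.016 m and horizontal distance between tin_narrow_flat and tin_narrow_tall below 0.012 m and z of tin_narrow_flat in the frame of tin_narrow_tall between 0.05 and 0.058 m); the robot touches nothing.
It fails at once if the open ink dish is pushed more than 25 mm from its place or tipped (distance of ink_dish from where it was at the start of the episode above 0.025 m or angle between ink_dish's own z axis and vertical above 0.4 rad).
It fails at once if the tape roll is pushed more than 25 mm from its place or tipped (distance of tape_roll from where it was at the start of the episode above 0.025 m or angle between tape_roll's own z axis and vertical above 0.4 rad).
It fails at once if the jar is pushed more than 25 mm from its place or tipped (distance of jar from where it was at the start of the episode above 0.025 m or angle between jar's own z axis and vertical above 0.4 rad).
It also fails if it takes over 106 s, if anything falls off the work surface, if the arm or the gripper's body presses on something with over 40 N, if the wrist force passes 120 N, or if a joint passes its speed limit or range.

ROBOT

A 6-joint arm with a two-finger parallel gripper is mounted at the origin on the work surface. World frame = base frame: x ahead of the robot, y to its left, z up, the work surface at z = 0. Lengths are in m, angles in rad, forces in N, time in s.
With the tool pointing down it reaches from about 0.35 to 0.925 m from the base axis. Payload 6.4 kg.
Tool frame: the origin (TCP) lies at the very end of the fingers, on their centre line; the grasp point (between the pads) lies pinch_z behind it (pinch_z is the distance from the TCP to the grasp point, in m); z points along the fingers, y is the line along which they close (so a half turn about z gives the same grasp; the last joint's range is limited). The gripper opens to 85 mm and grips with 20 to 120 N. Pads are 22 mm wide; open, the fingers measure 114 mm over their backs; the gripper's body (76 mm by 85 mm) begins 54 mm behind the grasp point. The pads swing forward as they close: fully open they stand 13 mm farther back than shut.
Start: joints at [-1.518, 0.245, 1.558, -0, 1.339, -0.174], TCP at [0.146, -0.633, 0.231] pointing down, gripper open.
Joint ranges: [-3.13, 3.13], [-1.02, 2.26], [0.13, 2.54], [-0.95, 4.09], [0.21, 2.88], [-2.74, 2.74]. Speed limits (rad/s): [2.57, 2.57, 3.14, 3.14, 3.14, 3.14].

INTERFACE

Orientations are given as [roll, pitch, yaw] about the fixed x, y, z axes, in that order (R = Rz(yaw) Ry(pitch) Rx(roll)).
In Python, from workcell import * gives the robot as it stands.
- The arm moves only by the tool drive_tool, never from a script. Its argument "rows" is a list of rows, each a list of 3 entries, a list of its own where there are three numbers: the closure, from -1 (fully open) to 1 (shut), then the shift along the tool's x, y, z in m, then the turn about the tool's z in degrees. In form: [[hand, [dx, dy, dz], yaw], ...]. A call has 1 to 10 rows; each row shifts and turns the commanded pose from where the row before left it, along the tool's axes as they then stand; what a row does not reach is not made up. A row lasts 1/10 s, in which the tool goes at most 50 mm and 8.59 degrees, less where a joint would pass 70% of its speed; a pose out of reach is approached as far as the arm can. A call is refused whole if a number of a shift passes 0.05 or a number of a turn 8.59, either way. A call with a gripper value outside its range is refused whole. The fingers move at their own pace and stop on an object; "force" is the grip in N (left out, the last holds). Time passes only in rows, so rows that do not move let the fingers close. It gives the time, the measured TCP pose, the force, the opening and the grip force at its end, in the units of the state.
- sense(): the state, without advancing time (a new reading comes with each control period).
- read_camera(name): name is "side" or "top"; returns a dict with "color" (400x640x3 uint8, red, green, blue), "mtx" (3x3 intrinsics, pixels), "R" (3x3) and "t" (3): a world point X has camera coordinates R X + t. Camera axes: x right, y down, z forward; pixel columns grow to the right and rows downward; lengths in m; the calibration is good to about 2 mm. A picture is of the moment at which its call begins. There is no depth.
- hand_in(): hands the job in; it is judged then, once.
The state is a dict: "time": time; "q": joint angles; "dq": joint speeds; "joint_efforts": joint torques, N m; "tool_pos": TCP position; "eef_rot": TCP orientation; "ft_force": force on the tool from outside, world axes, zero at the start; "moment": the same for the moment, N m; "gripper_width": finger opening in m; "grip_force": force on a finger pad.
Only numpy, scipy, OpenCV 4.12 (cv2) and the standard library are available. Lean on these libraries where they do the work, as an engineer would, in place of code of your own. Each camera call takes 0.05 s, during which the arm holds its last target. There are 200 camera calls.

## Working session

There is one attempt and no reset: what is moved stays moved. The work goes in short steps, Python scripts to look and compute and a tool call to move; the robot and the scene stay as the last step left them, time stands still between calls to the robot, and variables do not carry over. Pictures are saved under pics/ and viewed, at most 14 in all, crops included, and the job is handed in when it is done.

Besides the shell and the picture viewer there is one more tool, called after "Emit:" by a JSON object that holds its "op" and its "data", one argument or row to a line. drive_tool: Moves the arm, as the interface text tells. Its arguments: {"type":"object","properties":{"rows":{"type":"array"},"force":{"type":"number"}},"required":["rows"]}

```bash
mkdir -p pics; ls
python3 - <<'E'
from workcell import *
import cv2
s=sense(); print(s)
for n in("top","side"):
    c=read_camera(n); cv2.imwrite(f"pics/{n}0.png",c["color"][:,:,::-1]); print(n,c["mtx"],c["R"],c["t"])
try: print(pinch_z)
except Exception as e: print(e)
E
```

```text
pics
{'time': 0.0, 'q': array([-1.51809735e+00,  2.45808561e-01,  1.55900655e+00,  5.30865343e-06,
        1.33867174e+00, -1.74091831e-01]), 'dq': array([-0.00033918, -0.00038663, -0.00137637,  0.00076589, -0.00093892,
        0.00042288]), 'joint_efforts': array([-3.09243032e-04, -4.29503953e+01, -3.26128221e+01, -1.48305976e-04,
        5.34255174e-03,  1.16864487e-05]), 'tool_pos': array([ 0.14613659, -0.63279853,  0.23018784]), 'eef_rot': array([-3.13972798e+00, -3.33188050e-04,  2.26789276e-01]), 'ft_force': array([-1.12458164, -0.3124671 ,  0.14229666]), 'moment': array([-0.00441104, -0.00406225,  0.01087746]), 'grip_force': 0.0, 'gripper_width': 0.08550285659793729}
top [[480.72424201   0.         320.25578418]
 [  0.         480.72424201 198.95335458]
 [  0.           0.           1.        ]] [[ 0.01714345 -0.99976894  0.01296772]
 [-0.99312462 -0.01852876 -0.11558619]
 [ 0.11579976 -0.01089702 -0.9932128 ]] [-0.02759879  0.53351482  1.05542114]
side [[492.51575678   0.         320.12361912]
 [  0.         492.51575678 202.2442093 ]
 [  0.           0.           1.        ]] [[-0.74725829 -0.66449024  0.00760066]
 [-0.47712588  0.52852467 -0.70214854]
 [ 0.46255371 -0.52831279 -0.71198993]] [0.36512783 0.28317465 0.8851682 ]
0.0187
```

View pics/top0.png

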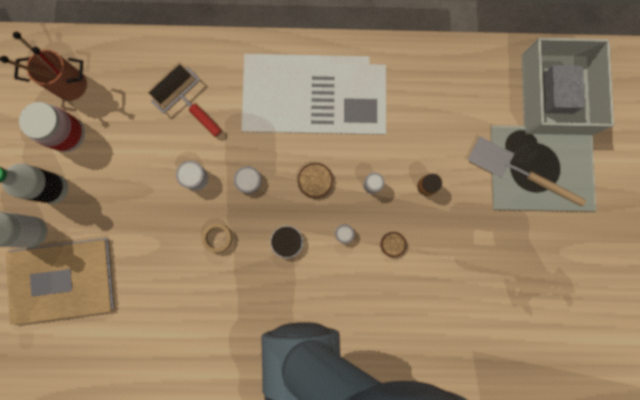

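View pics/side0.png

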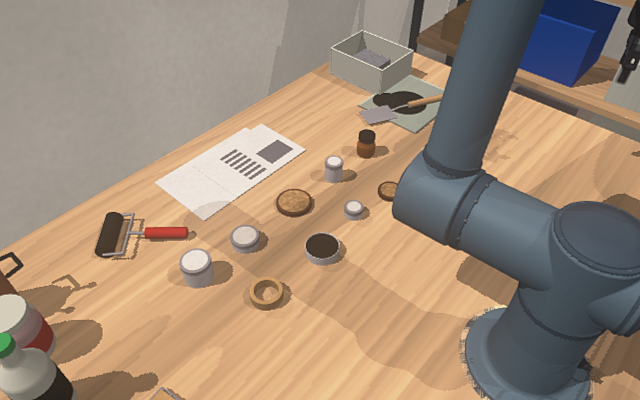

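The top view shows the far row as wide-tall (190,175), wide-flat (247,180), wide stand (315,180), narrow-tall (373,184) and jar (430,184). The near row is tape (218,238), dish (287,242), narrow-flat (345,234) and narrow stand (393,244). The side view agrees with this.

```bash
cat > h.py <<'E'
from workcell import *
import cv2, numpy as np
def ray(c,u,v,z):
    d=c["R"].T@np.linalg.inv(c["mtx"])@[u,v,1]; o=-c["R"].T@c["t"]
    return o+d*(z-o[2])/d[2]
def pix(c,X):
    p=c["mtx"]@(c["R"]@np.array(X)+c["t"]); return p[:2]/p[2]
def blob(c,u,v,r,kind,debug=None):
    u,v=int(round(u)),int(round(v)); x0,y0=u-r,v-r
    im=c["color"][y0:v+r+1,x0:u+r+1]; im=cv2.resize(im,None,fx=4,fy=4,interpolation=cv2.INTER_CUBIC)
    hsv=cv2.cvtColor(im,cv2.COLOR_RGB2HSV); S,V=hsv[...,1].astype(int),hsv[...,2].astype(int)
    g=V.astype(np.uint8)
    if kind=="tin": m=(S<60)             # grey steel + paper
    elif kind=="paper":m=(S<60)&(V>V[S<60].max()*0.86)
    else: m=(V<kind)
    m=m.astype(np.uint8)*255
    cs,_=cv2.findContours(m,cv2.RETR_EXTERNAL,cv2.CHAIN_APPROX_NONE)
    k=max(cs,key=cv2.contourArea); h=cv2.convexHull(k)
    e=cv2.fitEllipse(h)
    if debug is not None:
        cv2.ellipse(im,e,(255,0,0),1); debug.append(cv2.resize(im,(200,200)))
    # resize maps src s to 4s+1.5
    return (e[0][0]-1.5)/4+x0,(e[0][1]-1.5)/4+y0,e[1][0]/4,e[1][1]/4
E
python3 - <<'E'
from h import *
T=read_camera("top");S=read_camera("side")
L=[("wt",190,175,195,262,20,"paper",.054),("wf",247,180,245,236,20,"paper",.026),("nt",373,184,334,161,15,"paper",.054),("nf",345,234,354,208,15,"paper",.026),
("SW",315,180,294,202,26,125,.012),("SN",393,244,388,190,18,125,.012),("jar",430,184,367,136,14,60,.062),("tape",218,238,266,292,22,115,.024),("dish",287,242,322,248,21,60,.022)]
d=[];e=[]
for n,u,v,a,b,r,k,z in L:
    o=blob(T,u,v,r,k,d); w=blob(S,a,b,r,k,e)
    D=np.linalg.norm((T["R"]@ray(T,o[0],o[1],z)+T["t"]))/T["mtx"][0,0]
    print(n,ray(T,o[0],o[1],z).round(4)[:2],ray(S,w[0],w[1],z).round(4)[:2],"diam",np.round([o[2]*D,o[3]*D],4), np.round(o[:2],1))
I=np.vstack([np.hstack(d[:4]),np.hstack(e[:4]),np.hstack(d[4:8])]);cv2.imwrite("pics/a.png",I[:,:,::-1])
E
```

```text
wt [0.582  0.2739] [0.5787 0.2724] diam [0.0519 0.0537] [189.2 173.8]
wf [0.5774 0.1503] [0.5742 0.1489] diam [0.05   0.0511] [246.6 178.9]
nt [ 0.5728 -0.1377] [ 0.5695 -0.1394] diam [0.0319 0.0327] [374.5 181.4]
nf [ 0.4574 -0.0735] [ 0.4545 -0.0752] diam [0.0313 0.0323] [344.2 233.4]
SW [ 0.5774 -0.0077] [ 0.5703 -0.0026] diam [0.0831 0.0913] [316.  181.1]
SN [ 0.4349 -0.1871] [ 0.4225 -0.1939] diam [0.0593 0.0651] [393.5 244.4]
jar [ 0.5701 -0.2626] [ 0.5731 -0.2754] diam [0.0375 0.0395] [431.3 183.1]
tape [0.4439 0.2182] [0.4098 0.2242] diam [0.041  0.0454] [214.4 237.2]
dish [0.4373 0.0574] [0.4576 0.0788] diam [0.0624 0.0628] [286.  241.4]
```

View pics/a.png

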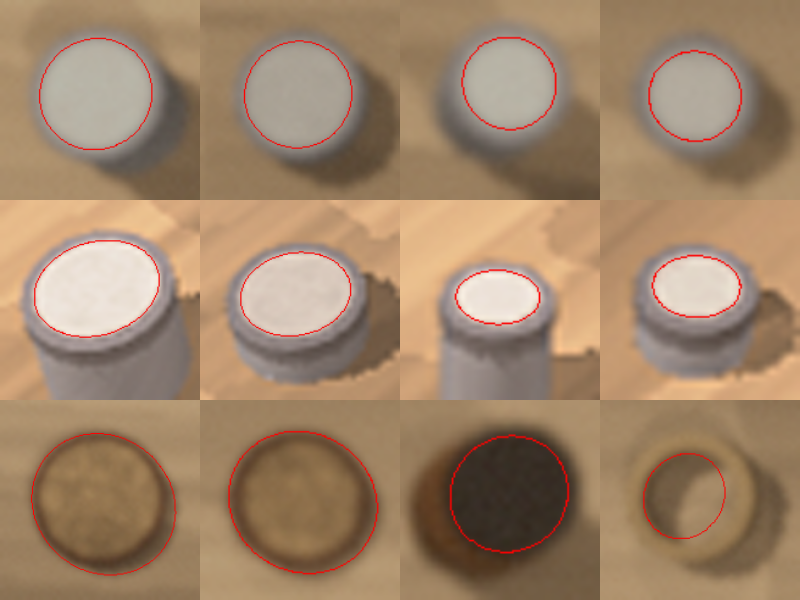

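Lid fits are clean, and the top and side views differ by a steady 3 mm (calibration), so I'll use their mean. The stand fits caught shadow, so I'll redo them on the cork interior and start the arm moving towards wide-tall.

```bash
cat >> h.py <<'E'
def cork(c,u,v,r,debug=None):
    u,v=int(round(u)),int(round(v)); x0,y0=u-r,v-r
    im=cv2.resize(c["color"][y0:v+r+1,x0:u+r+1],None,fx=4,fy=4,interpolation=cv2.INTER_CUBIC)
    V=cv2.GaussianBlur(im.max(2),(0,0),3); n=V.shape[0]//2
    pts=[]  # darkest rim point along each ray from the middle
    lo=int(r*4*.5); hi=int(r*4*.98)
    P=cv2.warpPolar(V,(r*4,180),(n,n),r*4,cv2.WARP_POLAR_LINEAR)
    for i in range(180):
        k=lo+int(np.argmin(P[i,lo:hi])); a=i*2*np.pi/180; pts.append((n+k*np.cos(a),n+k*np.sin(a)))
    e=cv2.fitEllipse(np.array(pts,np.float32))
    if debug is not None: cv2.ellipse(im,e,(255,0,0),1); debug.append(cv2.resize(im,(300,300)))
    return (e[0][0]-1.5)/4+x0,(e[0][1]-1.5)/4+y0,e[1][0]/4,e[1][1]/4
E
python3 - <<'E'
from h import *
T=read_camera("top");S=read_camera("side");d=[]
for n,u,v,a,b,r,r2 in [("SW",315,180,294,202,20,22),("SN",393,244,388,190,15,15)]:
    o=cork(T,u,v,r,d);w=cork(S,a,b,r2,d)
    print(n,np.round(o,1),ray(T,*o[:2],.012)[:2].round(4),np.round(w,1),ray(S,*w[:2],.012)[:2].round(4))
I=np.vstack([np.hstack(d[:2]),np.hstack(d[2:])]);cv2.imwrite("pics/b.png",I[:,:,::-1])
E
```

```text
SW [315.2 180.2  33.1  34.2] [ 0.5796 -0.0059] [293.7 201.9  25.7  34.1] [ 0.5738 -0.0032]
SN [393.3 244.3  22.7  23.8] [ 0.4351 -0.1866] [389.2 190.6  18.3  21.1] [ 0.4312 -0.1828]
```

View pics/b.png

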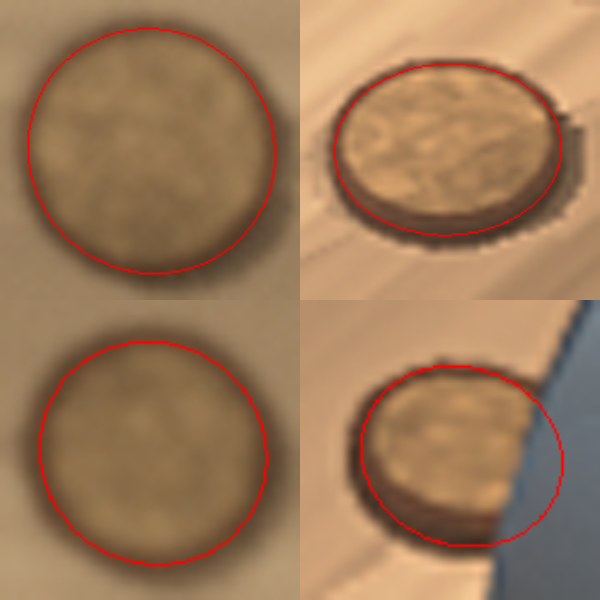

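Emit:
{"op": "drive_tool", "data": {
  "rows": [
    [-1, [0, 0, 0], 6.5],
    [-1, [0, 0, 0], 6.5],
    [-1, [0.02, -0.035, 0], 0],
    [-1, [0.02, -0.035, 0], 0],
    [-1, [0.02, -0.035, 0], 0],
    [-1, [0.02, -0.035, 0], 0],
    [-1, [0.02, -0.035, 0], 0],
    [-1, [0.02, -0.035, 0], 0],
    [-1, [0.02, -0.035, 0], 0],
    [-1, [0.02, -0.035, 0], 0]
  ],
  "force": 40
}}

```text
time: 1.3
tool_pos: [0.3067, -0.3519, 0.2314]
eef_rot: [3.141, -0.0, -0.001]
ft_force: [0.5, -0.0, -0.5]
gripper_width: 0.0857
grip_force: 0.0
```

The fits hold: wide stand at about (0.578,-0.006), narrow stand at about (0.4335,-0.1875). The arm hides part of the narrow stand in the side view, so I'll recheck it later. Heading to wide-tall at (0.580,0.273).

Emit:
{"op": "drive_tool", "data": {
  "rows": [
    [-1, [0.016, -0.035, 0], 0],
    [-1, [0.016, -0.035, 0], 0],
    [-1, [0.016, -0.035, 0], 0],
    [-1, [0.016, -0.035, 0], 0],
    [-1, [0.016, -0.035, 0], 0],
    [-1, [0.016, -0.035, 0], 0],
    [-1, [0.016, -0.035, 0], 0],
    [-1, [0.016, -0.035, 0], 0],
    [-1, [0.016, -0.035, 0], 0],
    [-1, [0.016, -0.035, 0], 0]
  ]
}}

```text
time: 2.3
tool_pos: [0.4667, -0.0018, 0.2315]
eef_rot: [3.141, -0.001, 0.0]
ft_force: [0.2, -0.8, 0.1]
gripper_width: 0.0854
grip_force: 0.0
```

Emit:
{"op": "drive_tool", "data": {
  "rows": [
    [-1, [0.015, -0.035, 0], 0],
    [-1, [0.015, -0.035, 0], 0],
    [-1, [0.015, -0.035, 0], 0],
    [-1, [0.015, -0.035, 0], 0],
    [-1, [0.015, -0.035, 0], 0],
    [-1, [0.015, -0.035, 0], 0],
    [-1, [0.012, -0.035, 0], 0],
    [-1, [0.01, -0.025, 0], 0],
    [-1, [0, 0, 0], 0],
    [-1, [0, 0, 0], 0]
  ]
}}

```text
time: 3.3
tool_pos: [0.578, 0.2668, 0.2309]
eef_rot: [3.141, 0.001, 0.001]
ft_force: [-0.8, 0.3, 0.7]
gripper_width: 0.0854
grip_force: 0.0
```

Emit:
{"op": "drive_tool", "data": {
  "rows": [
    [-1, [0.002, -0.006, 0.02], 0],
    [-1, [0, 0, 0.03], 0],
    [-1, [0, 0, 0.03], 0],
    [-1, [0, 0, 0.03], 0],
    [-1, [0, 0, 0.03], 0],
    [-1, [0, 0, 0.03], 0],
    [-1, [0, 0, 0.025], 0],
    [-1, [0, 0, 0.016], 0],
    [-1, [0, 0, 0], 0]
  ]
}}

```text
time: 4.2
tool_pos: [0.5784, 0.2712, 0.0179]
eef_rot: [3.14, 0.005, -0.001]
ft_force: [-0.3, 0.4, 0.1]
gripper_width: 0.0852
grip_force: 0.0
```

Run:
```python
from h import *
S=read_camera("side");T=read_camera("top");d=[]
p=pix(S,[.4335,-.1875,.012]);w=cork(S,*p,15,d);print(p,w,ray(S,*w[:2],.008))
u,v=map(int,pix(S,[.58,.273,.06]));a=cv2.resize(S["color"][v-40:v+40,u-40:u+40],(400,400))
u,v=map(int,pix(T,[.58,.273,.06]));b=cv2.resize(T["color"][v-40:v+40,u-40:u+40],(400,400))
I=np.hstack([a,b]);cv2.imwrite("pics/c.png",I[:,:,::-1])
```

```text
[389.58102267 189.18656382] (389.9874610900879, 190.54861450195312, 17.556711196899414, 23.16305923461914) [ 0.43213597 -0.18800249  0.008     ]
```

View pics/c.png

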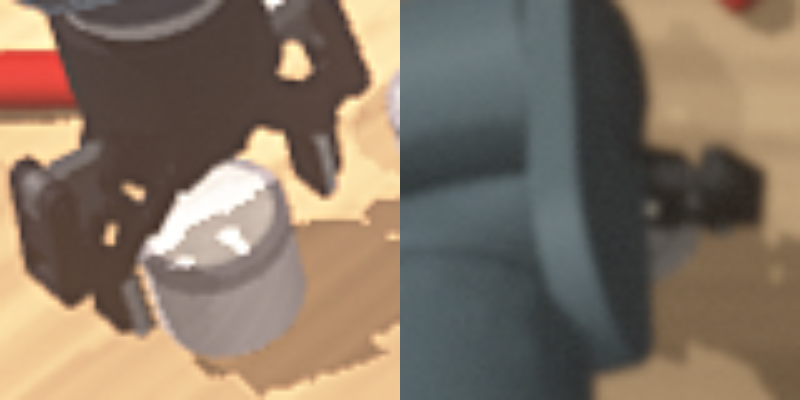

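The tin sits between the open fingers, and the side view confirms the narrow stand. Closing.

Emit:
{"op": "drive_tool", "data": {
  "rows": [
    [0, [0, 0, 0], 0],
    [0.5, [0, 0, 0], 0],
    [1, [0, 0, 0], 0],
    [1, [0, 0, 0], 0],
    [1, [0, 0, 0], 0],
    [1, [0, 0, 0], 0],
    [1, [0, 0, 0], 0],
    [1, [0, 0, 0], 0]
  ],
  "force": 40
}}

```text
time: 5.1
tool_pos: [0.5817, 0.2731, 0.0225]
eef_rot: [-3.141, -0.003, 0.0]
ft_force: [-1.6, -0.8, 5.8]
gripper_width: 0.0611
grip_force: 44.3
```

Emit:
{"op": "drive_tool", "data": {
  "rows": [
    [1, [0, 0, -0.015], 0],
    [1, [0, 0, -0.025], 0],
    [1, [0, 0, -0.03], 0],
    [1, [0, 0.015, -0.02], 0],
    [1, [0, 0.025, 0], 0],
    [1, [0, 0.03, 0], 0],
    [1, [0, 0.03, 0], 0],
    [1, [0, 0.03, 0], 0],
    [1, [0, 0.03, 0], 0],
    [1, [0, 0.03, 0], 0]
  ]
}}

```text
time: 6.1
tool_pos: [0.5797, 0.0815, 0.1107]
eef_rot: [-3.142, 0.0, 0.0]
ft_force: [0.5, 0.8, -2.3]
gripper_width: 0.0611
grip_force: 44.1
```

Emit:
{"op": "drive_tool", "data": {
  "rows": [
    [1, [0, 0.03, 0], 0],
    [1, [0, 0.025, 0], 0],
    [1, [-0.002, 0.02, 0], 0],
    [1, [0, 0.014, 0], 0],
    [1, [0, 0, 0.02], 0],
    [1, [0, 0, 0.02], 0],
    [1, [0, 0, 0.02], 0],
    [1, [0, 0, 0.008], 0],
    [1, [0, 0, 0], 0],
    [1, [0, 0, 0], 0]
  ]
}}

```text
time: 7.1
tool_pos: [0.5788, -0.0064, 0.0432]
eef_rot: [3.141, -0.001, 0.0]
ft_force: [-0.5, 0.3, -2.0]
gripper_width: 0.0609
grip_force: 44.2
```

Emit:
{"op": "drive_tool", "data": {
  "rows": [
    [1, [0, 0, 0.004], 0],
    [1, [0, 0, 0.003], 0],
    [1, [0, 0, 0.001], 0],
    [1, [0, 0, 0.001], 0],
    [1, [0, 0, 0], 0],
    [1, [0, 0, 0], 0]
  ]
}}

```text
time: 7.7
tool_pos: [0.5783, -0.0064, 0.0345]
eef_rot: [3.142, 0.001, 0.0]
ft_force: [-5.6, 0.6, 6.2]
gripper_width: 0.0608
grip_force: 45.2
```

Contact: the vertical force went from -2 to +6 N. Releasing, then rising clear.

Emit:
{"op": "drive_tool", "data": {
  "rows": [
    [0.3, [0, 0, 0], 0],
    [0, [0, 0, 0], 0],
    [-0.5, [0, 0, 0], 0],
    [-1, [0, 0, 0], 0],
    [-1, [0, 0, 0], 0],
    [-1, [0, 0, 0], 0],
    [-1, [0, 0, -0.02], 0],
    [-1, [0, 0, -0.03], 0],
    [-1, [0, 0, -0.03], 0],
    [-1, [0, 0, -0.03], 0]
  ]
}}

```text
time: 8.7
tool_pos: [0.578, -0.0064, 0.1442]
eef_rot: [-3.142, 0.0, -0.0]
ft_force: [0.6, 0.2, -0.2]
gripper_width: 0.0852
grip_force: 0.0
```

Emit:
{"op": "drive_tool", "data": {
  "rows": [
    [-1, [0, -0.02, -0.01], 0],
    [-1, [0, -0.035, 0], 0],
    [-1, [0, -0.035, 0], 0],
    [-1, [0, -0.035, 0], 0],
    [-1, [0, -0.022, 0], 0],
    [-1, [0, -0.009, 0.03], 0],
    [-1, [-0.002, 0, 0.03], 0],
    [-1, [0, 0, 0], 0],
    [-1, [0, 0, 0], 0]
  ]
}}

```text
time: 9.6
tool_pos: [0.5761, 0.1495, 0.0933]
eef_rot: [3.142, 0.001, -0.0]
ft_force: [0.7, 0.2, -0.3]
gripper_width: 0.0853
grip_force: 0.0
```

Run:
```python
from h import *
print(sense()["tool_pos"])
S=read_camera("side");T=read_camera("top");d=[]
p=pix(S,[.578,-.0065,.066]);w=blob(S,*p,20,"paper",d);print(ray(S,*w[:2],.066))
u,v=map(int,pix(S,[.578,.07,.03]));a=cv2.resize(S["color"][v-80:v+80,u-80:u+80],(400,400))
I=np.hstack([a,cv2.resize(d[0],(400,400))]);cv2.imwrite("pics/d.png",I[:,:,::-1])
```

```text
[0.57609758 0.14949424 0.09328279]
[ 0.57597571 -0.00776323  0.066     ]
```

View pics/d.png

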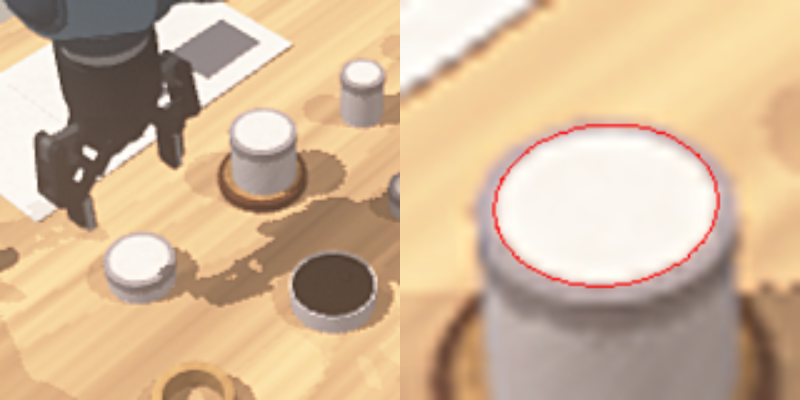

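Wide-tall stands centred on its stand: the lid reads (0.5776,-0.007) with the side bias removed. Next is wide-flat, with the arm right above it.

Emit:
{"op": "drive_tool", "data": {
  "rows": [
    [-1, [0, 0, 0.02], 0],
    [-1, [0, 0, 0.025], 0],
    [-1, [0, 0, 0.02], 0],
    [-1, [0, 0, 0.013], 0],
    [-1, [0, 0, 0.008], 0],
    [-1, [0, 0, 0], 0],
    [0, [0, 0, 0], 0],
    [0.5, [0, 0, 0], 0],
    [1, [0, 0, 0], 0],
    [1, [0, 0, 0], 0]
  ]
}}

```text
time: 10.7
tool_pos: [0.5776, 0.1496, 0.009]
eef_rot: [-3.142, -0.003, 0.0]
ft_force: [-1.3, 0.2, 5.3]
gripper_width: 0.0603
grip_force: 43.7
```

Emit:
{"op": "drive_tool", "data": {
  "rows": [
    [1, [0, 0, 0], 0],
    [1, [0, 0, 0], 0],
    [1, [0, 0, 0], 0],
    [1, [0, 0, 0], 0],
    [1, [0, 0, 0], 0]
  ]
}}

```text
time: 11.2
tool_pos: [0.5776, 0.1496, 0.009]
eef_rot: [-3.142, -0.003, -0.0]
ft_force: [-0.9, -1.4, 6.1]
gripper_width: 0.0604
grip_force: 43.7
```

Emit:
{"op": "drive_tool", "data": {
  "rows": [
    [1, [0, 0, -0.01], 0],
    [1, [0, 0, -0.02], 0],
    [1, [0, 0, -0.03], 0],
    [1, [0, 0, -0.03], 0],
    [1, [0.002, 0.015, -0.01], 0],
    [1, [0, 0.03, 0], 0],
    [1, [0, 0.03, 0], 0],
    [1, [0, 0.03, 0], 0],
    [1, [0, 0.03, 0], 0],
    [1, [0, 0.015, 0], 0]
  ]
}}

```text
time: 12.2
tool_pos: [0.5775, -0.003, 0.1066]
eef_rot: [3.141, 0.001, -0.002]
ft_force: [-0.5, 0.3, -2.8]
gripper_width: 0.0602
grip_force: 43.7
```

Emit:
{"op": "drive_tool", "data": {
  "rows": [
    [1, [0, 0.006, 0], 0],
    [1, [0, 0, 0.01], 0],
    [1, [0, 0, 0.01], 0],
    [1, [0, 0, 0.004], 0],
    [1, [0, 0, 0], 0],
    [1, [0, 0, 0], 0]
  ]
}}

```text
time: 12.8
tool_pos: [0.5781, -0.0058, 0.083]
eef_rot: [-3.141, 0.0, 0.001]
ft_force: [0.8, 0.1, -1.4]
gripper_width: 0.0601
grip_force: 43.7
```

Run:
```python
from h import *
print(sense())
S=read_camera("side")
u,v=map(int,pix(S,[.578,0,.06]));a=cv2.resize(S["color"][v-50:v+50,u-50:u+50],(500,500))
cv2.imwrite("pics/e.png",a[:,:,::-1])
```

```text
{'time': 12.8, 'q': array([-2.05981046e-01,  2.59977232e-01,  1.83495174e+00,  6.68551350e-05,
        1.04717570e+00,  1.36393005e+00]), 'dq': array([-0.00522846, -0.01155389, -0.00826357, -0.00101678,  0.0007365 ,
       -0.00024267]), 'joint_efforts': array([ 3.62170266e-02, -3.91546190e+01, -2.81441671e+01,  1.03642811e-03,
        1.79790618e-02,  6.59002035e-04]), 'tool_pos': array([ 0.57814064, -0.00575258,  0.08301686]), 'eef_rot': array([-3.14143084e+00,  4.89210653e-04,  8.51830966e-04]), 'ft_force': array([ 0.75888484,  0.12259856, -1.4163623 ]), 'moment': array([-0.04106936, -0.04865207, -0.0364306 ]), 'grip_force': 43.74352991580963, 'gripper_width': 0.060142370042468446}
```

View pics/e.png

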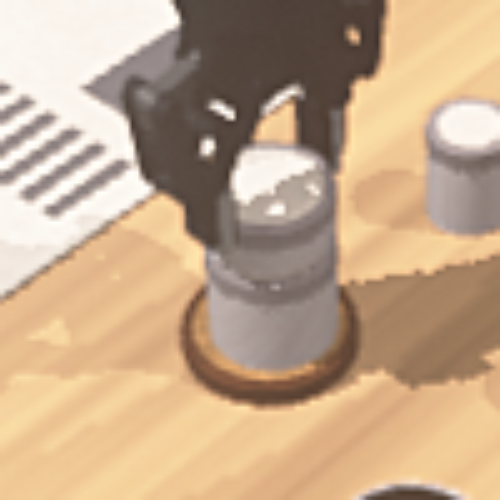

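The flat tin hovers, aligned, just above the tall one. Lowering to contact.

Emit:
{"op": "drive_tool", "data": {
  "rows": [
    [1, [0, 0, 0.003], 0],
    [1, [0, 0, 0.003], 0],
    [1, [0, 0, 0.001], 0],
    [1, [0, 0, 0.001], 0],
    [1, [0, 0, 0], 0],
    [1, [0, 0, 0], 0]
  ]
}}

```text
time: 13.45
tool_pos: [0.5783, -0.0065, 0.0754]
eef_rot: [-3.142, -0.0, -0.0]
ft_force: [-0.2, -0.5, -2.0]
gripper_width: 0.0603
grip_force: 43.9
```

Emit:
{"op": "drive_tool", "data": {
  "rows": [
    [1, [0, 0, 0.001], 0],
    [1, [0, 0, 0.001], 0],
    [1, [0, 0, 0], 0],
    [1, [0, 0, 0], 0]
  ]
}}

```text
time: 13.85
tool_pos: [0.5788, -0.0065, 0.0751]
eef_rot: [3.141, -0.001, 0.0]
ft_force: [-4.3, 0.9, 8.3]
gripper_width: 0.0604
grip_force: 44.8
```

Contact. Releasing, rising, and moving to narrow-tall at (0.571,-0.1385).

Emit:
{"op": "drive_tool", "data": {
  "rows": [
    [0.3, [0, 0, 0], 0],
    [0, [0, 0, 0], 0],
    [-0.5, [0, 0, 0], 0],
    [-1, [0, 0, 0], 0],
    [-1, [0, 0, 0], 0],
    [-1, [0, 0, 0], 0],
    [-1, [0, 0, -0.02], 0],
    [-1, [0, 0, -0.03], 0],
    [-1, [0, 0, -0.03], 0],
    [-1, [0, 0, -0.01], 0]
  ]
}}

```text
time: 14.85
tool_pos: [0.5801, -0.0068, 0.1667]
eef_rot: [3.14, -0.006, -0.0]
ft_force: [0.5, -0.3, 0.5]
gripper_width: 0.0858
grip_force: 0.0
```

Emit:
{"op": "drive_tool", "data": {
  "rows": [
    [-1, [-0.007, 0.02, 0], 0],
    [-1, [0, 0.035, 0], 0],
    [-1, [0, 0.035, 0], 0],
    [-1, [0, 0.03, 0], 0],
    [-1, [0, 0.012, 0.02], 0],
    [-1, [0, 0, 0.03], 0],
    [-1, [0, 0, 0.025], 0],
    [-1, [0, 0, 0], 0],
    [-1, [0, 0, 0], 0]
  ]
}}

```text
time: 15.75
tool_pos: [0.5708, -0.1382, 0.0877]
eef_rot: [-3.141, 0.001, -0.0]
ft_force: [0.7, 0.3, 0.1]
gripper_width: 0.0857
grip_force: 0.0
```

Run:
```python
from h import *
print(sense()["tool_pos"])
S=read_camera("side");d=[]
p=pix(S,[.576,-.008,.092]);w=blob(S,*p,20,"paper",d);print(ray(S,*w[:2],.092))
u,v=map(int,pix(S,[.576,-.07,.05]));a=cv2.resize(S["color"][v-70:v+70,u-70:u+70],(400,400))
I=np.hstack([a,cv2.resize(d[0],(400,400))]);cv2.imwrite("pics/f.png",I[:,:,::-1])
```

```text
[ 0.57081065 -0.13817674  0.0877077 ]
[ 0.57578871 -0.00730901  0.092     ]
```

View pics/f.png

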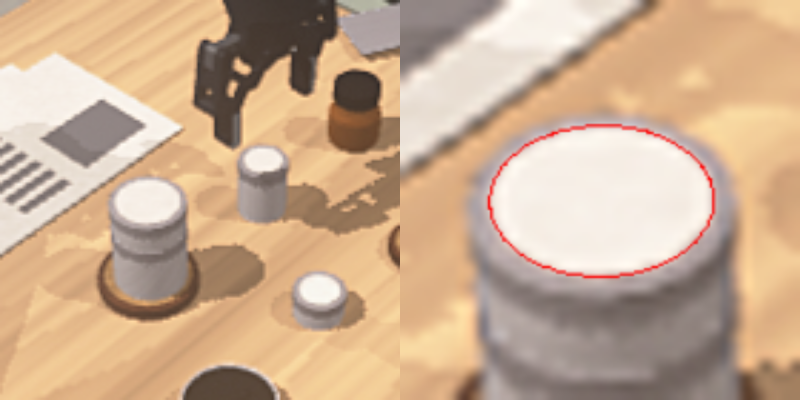

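The wide stack is finished and aligned within 1 mm. Grasping narrow-tall.

Emit:
{"op": "drive_tool", "data": {
  "rows": [
    [-1, [0, 0, 0.02], 0],
    [-1, [0, 0, 0.025], 0],
    [-1, [0, 0, 0.016], 0],
    [-1, [0, 0, 0.006], 0],
    [0, [0, 0, 0], 0],
    [0.5, [0, 0, 0], 0],
    [1, [0, 0, 0], 0],
    [1, [0, 0, 0], 0],
    [1, [0, 0, 0], 0],
    [1, [0, 0, 0], 0]
  ]
}}

```text
time: 16.8
tool_pos: [0.5724, -0.1389, 0.0229]
eef_rot: [3.141, -0.002, -0.0]
ft_force: [0.0, 0.9, 6.3]
gripper_width: 0.0427
grip_force: 41.1
```

Emit:
{"op": "drive_tool", "data": {
  "rows": [
    [1, [0, 0, 0], 0],
    [1, [0, 0, 0], 0],
    [1, [0, 0, 0], 0]
  ]
}}

```text
time: 17.1
tool_pos: [0.5724, -0.1388, 0.0228]
eef_rot: [3.141, -0.002, -0.0]
ft_force: [-0.7, 1.0, 6.5]
gripper_width: 0.0432
grip_force: 41.1
```

Emit:
{"op": "drive_tool", "data": {
  "rows": [
    [1, [0, 0, -0.015], 0],
    [1, [0, 0, -0.025], 0],
    [1, [0, 0, -0.03], 0],
    [1, [-0.01, 0.005, -0.02], 0],
    [1, [-0.025, 0.01, 0], 0],
    [1, [-0.03, 0.01, 0], 0],
    [1, [-0.03, 0.01, 0], 0],
    [1, [-0.025, 0.009, 0], 0],
    [1, [-0.013, 0.005, 0], 0],
    [1, [-0.005, 0, 0], 0]
  ]
}}

```text
time: 18.1
tool_pos: [0.4324, -0.1877, 0.1115]
eef_rot: [3.142, -0.0, -0.002]
ft_force: [0.5, -0.7, -1.8]
gripper_width: 0.0431
grip_force: 41.1
```

Emit:
{"op": "drive_tool", "data": {
  "rows": [
    [1, [0, 0, 0.015], 0],
    [1, [0, 0, 0.025], 0],
    [1, [0, 0, 0.02], 0],
    [1, [0, 0, 0.01], 0],
    [1, [0, 0, 0], 0],
    [1, [0, 0, 0], 0]
  ]
}}

```text
time: 18.7
tool_pos: [0.434, -0.1876, 0.042]
eef_rot: [3.141, -0.001, 0.0]
ft_force: [0.7, 0.1, -2.6]
gripper_width: 0.0433
grip_force: 41.1
```

Emit:
{"op": "drive_tool", "data": {
  "rows": [
    [1, [0, 0, 0.004], 0],
    [1, [0, 0, 0.002], 0],
    [1, [0, 0, 0.001], 0],
    [1, [0, 0, 0.001], 0],
    [1, [0, 0, 0], 0],
    [1, [0, 0, 0], 0]
  ]
}}

```text
time: 19.3
tool_pos: [0.4335, -0.1876, 0.0348]
eef_rot: [-3.141, 0.0, 0.0]
ft_force: [-5.9, 2.7, 10.4]
gripper_width: 0.0432
grip_force: 42.5
```

Contact. Releasing and moving to narrow-flat at (0.456,-0.0745).

Emit:
{"op": "drive_tool", "data": {
  "rows": [
    [0.3, [0, 0, 0], 0],
    [0, [0, 0, 0], 0],
    [-0.5, [0, 0, 0], 0],
    [-1, [0, 0, 0], 0],
    [-1, [0, 0, 0], 0],
    [-1, [0, 0, 0], 0],
    [-1, [0, 0, -0.02], 0],
    [-1, [0, 0, -0.03], 0],
    [-1, [0, 0, -0.03], 0],
    [-1, [0, 0, -0.03], 0]
  ]
}}

```text
time: 20.3
tool_pos: [0.433, -0.1872, 0.1442]
eef_rot: [-3.141, 0.0, -0.0]
ft_force: [0.0, -0.5, 0.4]
gripper_width: 0.0855
grip_force: 0.0
```

Emit:
{"op": "drive_tool", "data": {
  "rows": [
    [-1, [0.004, -0.02, 0], 0],
    [-1, [0.006, -0.03, 0], 0],
    [-1, [0.006, -0.03, 0], 0],
    [-1, [0.005, -0.023, 0], 0],
    [-1, [0.002, -0.01, 0.02], 0],
    [-1, [0, 0, 0.03], 0],
    [-1, [0, 0, 0.01], 0],
    [-1, [0, 0, 0], 0],
    [-1, [0, 0, 0], 0]
  ]
}}

```text
time: 21.2
tool_pos: [0.4567, -0.0749, 0.084]
eef_rot: [3.141, -0.001, -0.001]
ft_force: [0.1, -0.0, 0.5]
gripper_width: 0.0854
grip_force: 0.0
```

Run:
```python
from h import *
print(sense()["tool_pos"])
S=read_camera("side");d=[]
p=pix(S,[.432,-.188,.066]);w=blob(S,*p,18,"paper",d);print(ray(S,*w[:2],.066))
u,v=map(int,pix(S,[.44,-.13,.05]));a=cv2.resize(S["color"][v-70:v+70,u-70:u+70],(400,400))
I=np.hstack([a,cv2.resize(d[0],(400,400))]);cv2.imwrite("pics/g.png",I[:,:,::-1])
```

```text
[ 0.45673088 -0.07487903  0.0840365 ]
[ 0.43802422 -0.19092297  0.066     ]
```

View pics/g.png

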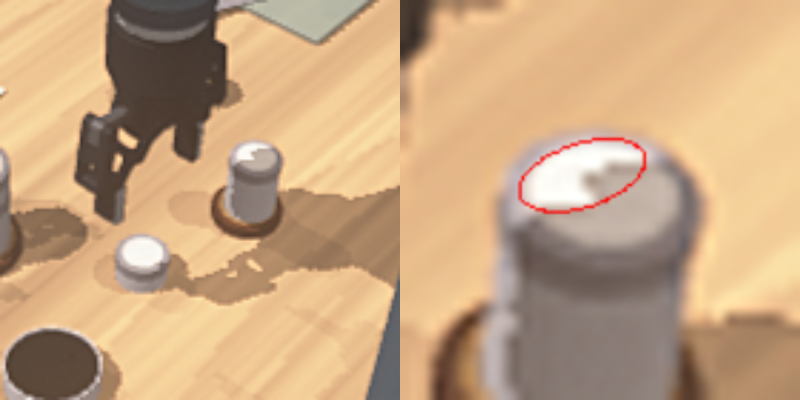

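A shadow crosses the narrow-tall lid and spoils the fit, but the lid centre sits at the expected pixel and the tin is upright and centred. Grasping narrow-flat.

Emit:
{"op": "drive_tool", "data": {
  "rows": [
    [-1, [0, 0, 0.02], 0],
    [-1, [0, 0, 0.025], 0],
    [-1, [0, 0, 0.02], 0],
    [-1, [0, 0, 0.008], 0],
    [-1, [0, 0, 0.003], 0],
    [0, [0, 0, 0], 0],
    [0.5, [0, 0, 0], 0],
    [1, [0, 0, 0], 0],
    [1, [0, 0, 0], 0],
    [1, [0, 0, 0], 0]
  ]
}}

```text
time: 22.25
tool_pos: [0.4572, -0.0748, 0.0086]
eef_rot: [3.141, -0.002, 0.0]
ft_force: [-1.4, -0.1, 4.9]
gripper_width: 0.0427
grip_force: 40.1
```

Emit:
{"op": "drive_tool", "data": {
  "rows": [
    [1, [0, 0, 0], 0],
    [1, [0, 0, 0], 0],
    [1, [0, 0, 0], 0]
  ]
}}

```text
time: 22.55
tool_pos: [0.4572, -0.0748, 0.0086]
eef_rot: [3.141, -0.002, -0.0]
ft_force: [-1.8, 1.5, 4.8]
gripper_width: 0.0426
grip_force: 40.1
```

Emit:
{"op": "drive_tool", "data": {
  "rows": [
    [1, [0, 0, -0.01], 0],
    [1, [0, 0, -0.02], 0],
    [1, [0, 0, -0.03], 0],
    [1, [0, 0, -0.03], 0],
    [1, [-0.003, 0.013, -0.01], 0],
    [1, [-0.005, 0.025, 0], 0],
    [1, [-0.006, 0.03, 0], 0],
    [1, [-0.005, 0.025, 0], 0],
    [1, [-0.003, 0.015, 0], 0],
    [1, [0, 0.005, 0], 0]
  ]
}}

```text
time: 23.55
tool_pos: [0.4333, -0.189, 0.1069]
eef_rot: [-3.141, 0.001, -0.003]
ft_force: [0.4, -0.8, -0.4]
gripper_width: 0.0427
grip_force: 40.9
```

Emit:
{"op": "drive_tool", "data": {
  "rows": [
    [1, [0, 0, 0.01], 0],
    [1, [0, 0, 0.01], 0],
    [1, [0, 0, 0.006], 0],
    [1, [0, 0, 0], 0],
    [1, [0, 0, 0], 0],
    [1, [0, 0, 0], 0]
  ]
}}

```text
time: 24.15
tool_pos: [0.4345, -0.1873, 0.0816]
eef_rot: [3.141, -0.001, 0.001]
ft_force: [-0.2, -0.3, -1.9]
gripper_width: 0.0423
grip_force: 40.9
```

Run:
```python
from h import *
s=sense();print(s["tool_pos"],s["ft_force"])
S=read_camera("side")
u,v=map(int,pix(S,[.433,-.188,.06]));a=cv2.resize(S["color"][v-40:v+40,u-40:u+40],(500,500))
cv2.imwrite("pics/k.png",a[:,:,::-1])
```

```text
[ 0.43454748 -0.18729318  0.08158097] [-0.15523861 -0.30152979 -1.87982367]
```

View pics/k.png

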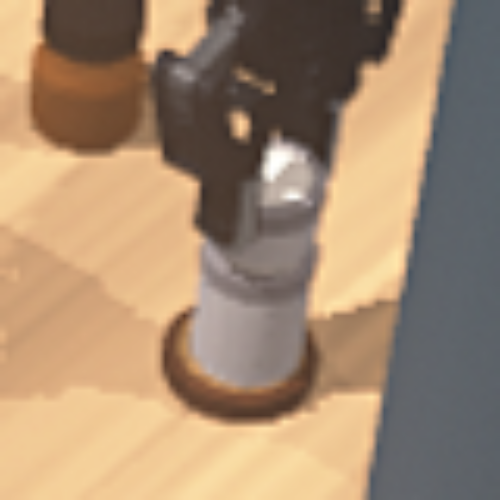

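The flat tin is aligned over the tall one, a few mm above it. Lowering.

Emit:
{"op": "drive_tool", "data": {
  "rows": [
    [1, [0, 0, 0.003], 0],
    [1, [0, 0, 0.002], 0],
    [1, [0, 0, 0.001], 0],
    [1, [0, 0, 0.001], 0],
    [1, [0, 0, 0], 0],
    [1, [0, 0, 0], 0]
  ]
}}

```text
time: 24.8
tool_pos: [0.4344, -0.1875, 0.0746]
eef_rot: [3.141, -0.0, -0.0]
ft_force: [-0.1, -0.0, 2.5]
gripper_width: 0.0427
grip_force: 41.2
```

Emit:
{"op": "drive_tool", "data": {
  "rows": [
    [1, [0, 0, 0.001], 0],
    [1, [0, 0, 0], 0],
    [1, [0, 0, 0], 0]
  ]
}}

```text
time: 25.1
tool_pos: [0.4348, -0.1876, 0.0746]
eef_rot: [3.142, -0.001, -0.0]
ft_force: [-2.2, 2.6, 10.4]
gripper_width: 0.0422
grip_force: 42.0
```

Emit:
{"op": "drive_tool", "data": {
  "rows": [
    [0.3, [0, 0, 0], 0],
    [0, [0, 0, 0], 0],
    [-0.5, [0, 0, 0], 0],
    [-1, [0, 0, 0], 0],
    [-1, [0, 0, 0], 0],
    [-1, [0, 0, 0], 0],
    [-1, [0, 0, -0.02], 0],
    [-1, [0, 0, -0.03], 0],
    [-1, [0, 0, -0.03], 0],
    [-1, [0, 0, -0.03], 0]
  ]
}}

```text
time: 26.1
tool_pos: [0.434, -0.1872, 0.1842]
eef_rot: [-3.141, 0.0, -0.0]
ft_force: [0.5, -1.2, -0.5]
gripper_width: 0.0852
grip_force: 0.0
```

Emit:
{"op": "drive_tool", "data": {
  "rows": [
    [-1, [0, 0.02, 0], 0],
    [-1, [0, 0.03, 0], 0],
    [-1, [0, 0.03, 0], 0],
    [-1, [0, 0.03, 0], 0],
    [-1, [0, 0.03, 0], 0],
    [-1, [0, 0.02, 0], 0],
    [-1, [0, 0, 0], 0],
    [-1, [0, 0, 0], 0]
  ]
}}

```text
time: 26.9
tool_pos: [0.434, -0.3471, 0.1828]
eef_rot: [-3.141, 0.001, -0.001]
ft_force: [-0.5, 0.2, -0.0]
gripper_width: 0.0853
grip_force: 0.0
```

Run:
```python
from h import *
s=sense();print(s["tool_pos"],s["ft_force"],s["time"])
S=read_camera("side");T=read_camera("top");d=[]
for n,c in(("side",S),("top",T)):
    p=pix(c,[.433,-.188,.092]);w=blob(c,*p,16,"paper",d);print(n,ray(c,*w[:2],.092))
u,v=map(int,pix(S,[.47,-.1,.05]));a=cv2.resize(S["color"][v-100:v+100,u-100:u+100],(400,400))
I=np.hstack([a]+[cv2.resize(x,(200,400)) for x in d]);cv2.imwrite("pics/l.png",I[:,:,::-1])
```

```text
[ 0.43395976 -0.34707304  0.18282403] [-0.46060026  0.16369416 -0.01465407] 26.9
side [ 0.43250763 -0.18897804  0.092     ]
top [ 0.43574529 -0.18732527  0.092     ]
```

View pics/l.png

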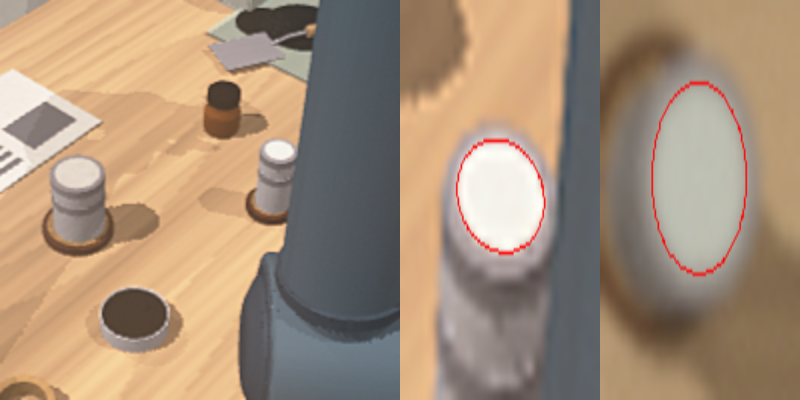

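Both stacks stand upright and centred: the narrow top lid is at (0.434,-0.188) and the stand at (0.4333,-0.1877). The dish and jar are where they were, and the arm is clear.

```bash
python3 -c "
from workcell import *
print(hand_in())"
```

```text
the job is handed in; nothing more can be done
None
```

I stacked all four tins, tall below flat, and handed the job in at about 27 s; in the last camera checks each stack was upright and within about 2 mm of its stand's centre, but the hand-in returned no verdict.

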